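Find the heavy box in the specimen case

TASK

One of the three identical closed boxes in the open specimen case still holds a bronze medal and is clearly heavier than the two empty ones. Going from the robot's left to its right, lift each box at least 5 cm straight up to judge its weight, putting each back in its own well before lifting the next. Then take out the heavy box and set it down upright inside the green-lined tray of the scale; leave the two empty boxes standing in their wells and never let a box drop.

Things in the scene. Friction and masses are not known exactly. Their poses are not given: they have to be found in the camera images.
- box_a: Closed pale wooden box with a dark band and blue top label, one of three alike: 46 mm along its x, 62 mm along its y, 64 mm high; origin at the centre of its underside, z up, y roughly to the robot's left. Plain straight sides, gripped from above across the 46 mm. The names do not tell the order in the row, nor which is heavy.
- box_b: Closed pale wooden box with a dark band and blue top label, one of three alike: 46 mm along its x, 62 mm along its y, 64 mm high; origin at the centre of its underside, z up, y roughly to the robot's left. Each stands in its own 66 x 82 mm well of a fixed dark case, floor at z = 13 mm, rim at z = 28 mm; the three are 87 mm apart in a row roughly along y.
- box_c: Closed pale wooden box with a dark band and blue top label, one of three alike: 46 mm along its x, 62 mm along its y, 64 mm high; origin at the centre of its underside, z up, y roughly to the robot's left. Empty boxes weigh 0.15 to 0.21 kg, the heavy one 0.5 to 0.7 kg. The case's lid rises from 115 mm beyond the boxes, leaning away, to z = 150 mm.
- tray (a point): Centre of the floor of the square green-lined tray of a small scale, axes along the tray's sides, z up. Tray 150 x 150 mm outside, 142 x 142 mm inside; empty, its floor is at z = 30 mm and its wooden rim 10 mm higher. It stays level and sinks 1.4 mm per 100 g laid in it (11 mm at most): about 2 to 3 mm under an empty box, 7 to 10 mm under the heavy one.
Not all that is in view belongs to the job. What is shaped like the box_c but orange or turquoise is not meant.

How it is judged:
By the outcome, as a careful person would: the job done as asked, in the order asked, and still so for the second after the job is handed in, with the robot touching nothing.
It also fails if it takes over 70 s, if anything falls off the work surface, if the arm or the gripper's body presses on something with over 40 N, if the wrist force passes 120 N, or if a joint passes its speed limit or range.

ROBOT

A 6-joint arm with a two-finger parallel gripper is mounted at the origin on the work surface. World frame = base frame: x ahead of the robot, y to its left, z up, the work surface at z = 0. Lengths are in m, angles in rad, forces in N, time in s.
With the tool pointing down it reaches from about 0.35 to 0.85 m from the base axis. Payload 8.1 kg.
Tool frame: the origin (TCP) lies midway between the tips of the shut fingers; the grasp point (between the pads) lies 19 mm behind it; z points along the fingers, y is the direction in which the jaws open and shut (so a half turn about z gives the same grasp; the last joint's range is limited). The gripper opens to 93 mm and grips with 3 to 60 N. Pads are 15 mm wide; open, the fingers measure 128 mm over their backs; the gripper's body (75 mm by 188 mm) begins 65 mm behind the grasp point.
Start: joints at [1.126, 0.13, 1.488, -0, 1.523, -0.085], TCP at [0.211, 0.562, 0.219] pointing down, gripper open.
Joint ranges: [-2.96, 2.96], [-0.89, 2.26], [0.02, 2.5], [-1.34, 4.48], [0, 2.73], [-2.66, 2.66]. Speed limits (rad/s): [2.39, 2.39, 2.79, 3.14, 3.14, 3.14].

INTERFACE

Orientations are given as a rotation vector (axis times angle).
In Python, from plant import robot gives the robot as it stands. The module is installed in compiled form; this text tells all that it offers.
- The arm moves only by the shell command python3 -m pendant 'ROWS' [FORCE]. ROWS is JSON, a list of rows, each an object with "translation": the shift along the tool's x, y, z in mm, a list of three; "twist": the turn, a rotation vector about the tool's x, y, z in rad, a list of three; "grip": the opening, from -1 (shut) to 1 (fully open). A call has exactly 10 rows; each row shifts and turns the pose as measured when the row begins, along the tool's axes as they then stand; what a row does not reach is not made up. A row lasts 1/10 s, in which the tool goes at most 50 mm and 8.59 degrees, less where a joint would pass 70% of its speed; a pose out of reach is approached as far as the arm can. A call is refused whole if a number of a shift passes 50 or a number of a turn 0.15, either way. A call with a gripper value outside its range is refused whole. The fingers move at their own pace and stop on an object; FORCE is the grip in N (left out, the last holds). Time passes only in rows, so rows that do not move let the fingers close, or fill a call up. It gives the time, the measured TCP pose, the force and the opening at its end, in the units of the state.
- robot.read_state(): the state, without advancing time (a new reading comes with each control period).
- robot.read_camera(name): name is "scene" or "side" or "wrist"; returns (picture, depth): 420x560x3 uint8, red, green, blue; 420x560 float32, m along the optical axis (not along the pixel's ray), 0 where there is no reading.
- robot.camera_info(name): a dict with "vertical_fov" (degrees; the focal length in pixels is half the picture's height over the tangent of half this angle, whatever the lens; pixels are square), "cx", "cy" (the principal point, pixels), "cam_to_world" (4x4, takes a point from camera to world coordinates). Camera axes: x right, y up, looking along -z (the intrinsics and any distortion apply to the point x, -y, -z); pixel columns grow to the right and rows downward; lengths in m; the calibration is good to about 2 mm. The wrist camera is an equidistant fisheye: a pixel r from the principal point sees the ray r / f radians off the axis. A picture is of the moment at which its call begins: read the wrist's pose just before it. camera_info takes no time and is no camera call; for the wrist camera it gives the pose at the moment of the call.
- robot.close_job(): hands the job in, once; it reports no verdict.
The state is a dict: "t": time; "q": joint angles; "dq": joint speeds; "joint_torque": joint torques, N m; "tool_pos": TCP position; "orientation": TCP orientation; "force": force on the tool from outside, world axes, zero at the start; "wrist_torque": the same for the moment, N m; "opening": finger opening in m.
Only numpy, scipy, OpenCV 4.12 (cv2) and the standard library are available. Lean on these libraries where they do the work, as an engineer would, in place of code of your own. Each camera call takes 0.05 s, during which the arm holds its last target. There are 200 camera calls.

## Working session

There is one attempt and no reset: what is moved stays moved. The work goes in short steps, Python scripts to look and compute and a shell command to move; the robot and the scene stay as the last step left them, time stands still between calls to the robot, and variables do not carry over. Pictures are saved under pics/ and viewed, about 8 in all and at most 12, crops included, and the job is handed in when it is done.

```bash
mkdir -p pics
cat > h.py <<'E'
import numpy as np,cv2
from plant import robot
from scipy.spatial.transform import Rotation as R
def shot(n,f):
    info=robot.camera_info(n); p,d=robot.read_camera(n)
    np.savez(f'{f}.npz',p=p,d=d,T=info['cam_to_world'],fov=info['vertical_fov'],cx=info['cx'],cy=info['cy'])
    cv2.imwrite(f'pics/{f}.png',p[...,::-1]); return p,d,info
def cloud(f):
    z=np.load(f'{f}.npz'); d=z['d']; F=210/np.tan(np.radians(float(z['fov']))/2)
    v,u=np.mgrid[:420,:560]; X=(u-z['cx'])/F*d; Y=-(v-z['cy'])/F*d
    P=np.stack([X,Y,-d,np.ones_like(d)],-1)@z['T'].T
    return P[...,:3],z['p'],d
E
python3 - <<'E'
from h import *
for n in('scene','side'):
    p,d,i=shot(n,n); print(i)
s=robot.read_state(); print(s)
a=cv2.imread('pics/scene.png');b=cv2.imread('pics/side.png')
E
```

```text
{'vertical_fov': 50.66768003937405, 'cx': 276.62671246207276, 'cy': 210.5462895964796, 'cam_to_world': array([[ 0.21939456, -0.56639892,  0.79439177,  1.1954841 ],
       [ 0.9755588 ,  0.11710081, -0.18593662, -0.19853899],
       [ 0.01229038,  0.81576937,  0.57824674,  0.5512542 ],
       [ 0.        ,  0.        ,  0.        ,  1.        ]])}
{'vertical_fov': 56.434893879457256, 'cx': 280.0147152636617, 'cy': 208.22367418635065, 'cam_to_world': array([[-0.83828519,  0.4230354 , -0.34397528,  0.22411486],
       [-0.5452294 , -0.64845749,  0.53125115,  0.41380406],
       [ 0.00168469,  0.6328854 ,  0.77424365,  0.68765225],
       [ 0.        ,  0.        ,  0.        ,  1.        ]])}
{'t': 0.1, 'q': array([ 1.12558551e+00,  1.31115462e-01,  1.48913150e+00,  2.38388642e-05,
        1.52300456e+00, -8.53790827e-02]), 'dq': array([-3.73667901e-05, -1.70266114e-03, -2.32156602e-03, -8.81611761e-04,
       -1.38131637e-04, -2.21137408e-03]), 'joint_torque': array([ 1.71746331e-03, -5.61336851e+01, -4.93099523e+01,  7.71502079e-02,
        2.91191804e-02, -6.67263544e-05]), 'tool_pos': array([0.21101272, 0.56113596, 0.21769589]), 'orientation': array([-5.62097614e-01, -3.09043159e+00,  2.50441181e-03]), 'force': array([ 0.19398119, -0.72989175, -0.94781681]), 'wrist_torque': array([ 0.0201796 ,  0.01530391, -0.06079617]), 'opening': 0.09299117773902296}
```

View pics/scene.png

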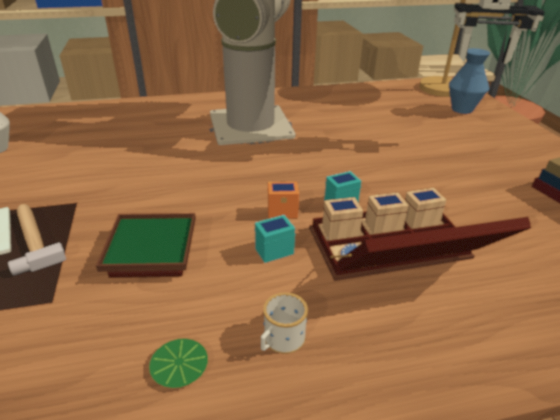

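View pics/side.png

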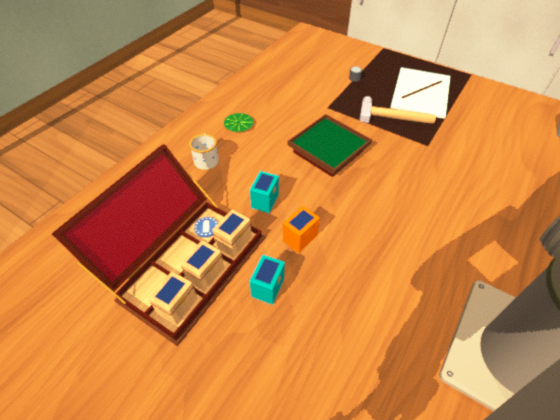

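The scene picture shows the three pale boxes with tops at (343,207), (388,201) and (426,195). Look-alikes are orange (283,188), turquoise (343,182) and turquoise (275,226). The tray is at (150,243). In the side picture the boxes are at (232,225), (202,258) and (172,292), left-most for the robot last. I choose the three pale ones in the case.

Run:
```python
from h import *
for n in('scene','side'):
    P,p,d=cloud(n); m=(P[...,2]>.066)&(P[...,2]<.090)&(d>0)&(P[...,0]>.3)&(P[...,0]<.9)
    k,l,st,c=cv2.connectedComponentsWithStats(m.astype('uint8'),connectivity=4)
    for i in range(1,k):
        if st[i,4]<120: continue
        q=P[l==i]; r=cv2.minAreaRect((q[:,:2]*1000).astype('float32'))
        print(n,c[i].round(),st[i,4],'med',np.median(q,0).round(4),'rect',np.round(r[0],1),np.round(r[1],1),round(r[2],1),p[l==i].mean(0).round())
    # blue labels
    hsv=cv2.cvtColor(p,cv2.COLOR_RGB2HSV); b=((hsv[...,0]>105)&(hsv[...,0]<130)&(hsv[...,1]>100)&m)
    k,l,st,c=cv2.connectedComponentsWithStats(b.astype('uint8'))
    for i in range(1,k):
        if st[i,4]>40: q=P[l==i]; r=cv2.minAreaRect((q[:,:2]*1000).astype('float32')); print(' label',c[i].round(),q.mean(0).round(4),np.round(r[1],1),round(r[2],1))
    g=(hsv[...,0]>50)&(hsv[...,0]<80)&(hsv[...,1]>120)&(P[...,2]>.018)&(P[...,2]<.045)&(P[...,1]<.0)
    k,l,st,c=cv2.connectedComponentsWithStats(g.astype('uint8'))
    for i in range(1,k):
        if st[i,4]>500: q=P[l==i]; r=cv2.minAreaRect((q[:,:2]*1000).astype('float32')); print(' tray',c[i].round(),q.mean(0).round(4),r)
s=robot.read_state();print(R.from_rotvec(s['orientation']).as_matrix().round(3))
a=cv2.imread('pics/scene.png')[150:290,240:540];cv2.imwrite('pics/crop1.png',cv2.resize(a,None,fx=2.6,fy=2.6))
```

```text
scene [425. 198.] 594 med [0.562  0.2454 0.0777] rect [555.1 249.2] [48.7 63.8] 3.6 [144. 121. 101.]
scene [387. 203.] 614 med [0.5623 0.1663 0.0775] rect [554.6 169.9] [63.6 48.8] 89.8 [144. 122. 101.]
scene [343. 208.] 634 med [0.5617 0.0769 0.0776] rect [554.1  79.2] [62.4 47.7] 89.3 [142. 122. 102.]
scene [410. 254.] 471 med [0.7095 0.1342 0.0782] rect [709.8 163.1] [271.8  43.1] 84.5 [48. 21. 14.]
 label [426. 195.] [0.5542 0.2508 0.0785] [35.2 20.9] 88.5
 label [388. 200.] [0.5544 0.1704 0.0784] [21.1 37.5] 2.4
 label [343. 205.] [0.5532 0.0797 0.0783] [20.  37.8] 5.3
 tray [149. 241.] [ 0.526  -0.2823  0.0311] ((521.490234375, -281.5047912597656), (135.14463806152344, 129.28651428222656), 79.49058532714844)
side [139. 227.] 2171 med [0.6983 0.1861 0.0781] rect [694.1 167.6] [ 38.1 276. ] 0.1 [155.  29.  31.]
side [232. 226.] 710 med [0.5497 0.0841 0.0773] rect [552.1  80.5] [62.6 46.4] 88.4 [174. 153. 117.]
side [201. 259.] 832 med [0.5507 0.1734 0.0773] rect [553.4 170.7] [62.4 47.5] 90.0 [170. 151. 117.]
side [171. 292.] 990 med [0.5506 0.2524 0.0772] rect [553.8 250.3] [48.4 62.6] 2.6 [167. 149. 116.]
 label [231. 224.] [0.5542 0.08   0.0778] [41.9 25.5] 86.4
 label [200. 256.] [0.5553 0.1705 0.0779] [41.2 26.1] 89.6
 label [170. 290.] [0.5552 0.2506 0.0777] [26.  42.4] 2.4
 tray [329. 142.] [ 0.5294 -0.2844  0.0314] ((530.677978515625, -286.710205078125), (132.0137481689453, 136.11306762695312), 79.32571411132812)
[[-0.936  0.352 -0.001]
 [ 0.352  0.936 -0.001]
 [ 0.    -0.002 -1.   ]]
```

View pics/crop1.png

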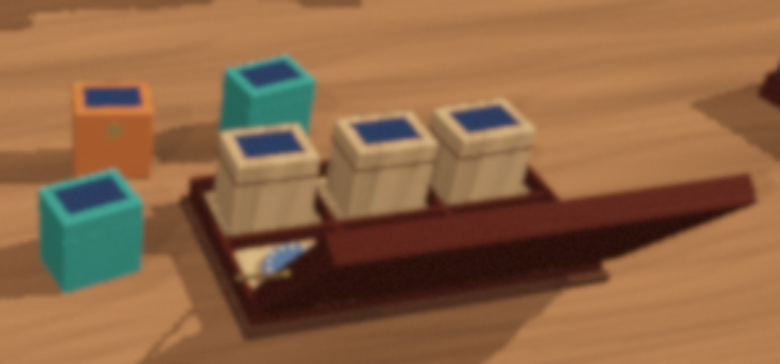

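The crop confirms it: three pale boxes in wells, top labels at (268,143), (385,130) and (484,118), and an empty card slot with a blue card at (280,258). The orange and turquoise boxes stand outside the case.

Row left to right: L (554,250) at 3°, M (554,170) at 0°, R (553.5,80) at -1°. First I turn the tool so the jaws run along x.

```bash
python3 -m pendant '[{"translation":[0,0,0],"twist":[0,0,0.15],"grip":0.6},{"translation":[0,0,0],"twist":[0,0,0.15],"grip":0.6},{"translation":[0,0,0],"twist":[0,0,0.15],"grip":0.6},{"translation":[0,0,0],"twist":[0,0,0.15],"grip":0.6},{"translation":[0,0,0],"twist":[0,0,0.15],"grip":0.6},{"translation":[0,0,0],"twist":[0,0,0.15],"grip":0.6},{"translation":[0,0,0],"twist":[0,0,0.15],"grip":0.6},{"translation":[0,0,0],"twist":[0,0,0.11],"grip":0.6},{"translation":[0,0,0],"twist":[0,0,0],"grip":0.6},{"translation":[0,0,0],"twist":[0,0,0],"grip":0.6}]' 30
cat > go.py <<'E'
import sys
from h import *
s=robot.read_state(); M=R.from_rotvec(s['orientation'])
t=np.array(list(map(float,sys.argv[1:4])))/1000; yaw=np.radians(float(sys.argv[4]))
y=[np.cos(yaw),np.sin(yaw),0]; z=[0,0,-1]; G=R.from_matrix(np.stack([np.cross(y,z),y,z],1))
print('t',round(s['t'],2),'pos',(s['tool_pos']*1000).round(1),'F',s['force'].round(2),'open',round(s['opening']*1000,1),'q',s['q'].round(2))
print('tool shift mm',(M.inv().apply(t-s['tool_pos'])*1000).round(1),'twist',(M.inv()*G).as_rotvec().round(4))
E
python3 go.py 554 250 130 3
python3 - <<'E'
from h import *
for n in('scene','side'):
    P,p,d=cloud(n); h=cv2.cvtColor(p,cv2.COLOR_RGB2HSV)
    m=(h[...,0]>80)&(h[...,0]<95)&(h[...,1]>120)&(P[...,0]<.8)&(P[...,0]>.3)
    k,l,st,c=cv2.connectedComponentsWithStats(m.astype('uint8'))
    for i in range(1,k):
        if st[i,4]>200: q=P[l==i];print(n,c[i].round(),np.percentile(q,[2,98],axis=0).round(3).tolist())
E
```

```text
t: 1.1
tool_pos: [0.2095, 0.558, 0.2114]
orientation: [2.174, 2.262, -0.018]
force: [0.5, 0.0, -0.3]
opening: 0.0743
t 1.1 pos [209.5 558.  211.4] F [ 0.53  0.04 -0.25] open 74.3 q [ 1.13  0.14  1.5  -0.    1.52  1.09]
tool shift mm [-320.6  332.4   83.1] twist [-0.0059  0.011  -0.0124]
scene [342. 188.] [[0.431, 0.09, 0.025], [0.468, 0.152, 0.066]]
scene [275. 241.] [[0.555, -0.088, 0.008], [0.598, -0.025, 0.066]]
side [264. 194.] [[0.541, -0.083, 0.008], [0.59, -0.022, 0.066]]
side [267. 282.] [[0.412, 0.095, 0.01], [0.462, 0.156, 0.066]]
```

```bash
python3 -m pendant '[{"translation":[-33,34,4],"twist":[0,0,0],"grip":0.6},{"translation":[-33,34,4],"twist":[0,0,0],"grip":0.6},{"translation":[-33,34,4],"twist":[0,0,0],"grip":0.6},{"translation":[-33,34,4],"twist":[0,0,0],"grip":0.6},{"translation":[-33,34,4],"twist":[0,0,0],"grip":0.6},{"translation":[-33,34,4],"twist":[0,0,0],"grip":0.6},{"translation":[-33,34,4],"twist":[0,0,0],"grip":0.6},{"translation":[-33,34,4],"twist":[0,0,0],"grip":0.6},{"translation":[-33,34,4],"twist":[0,0,0],"grip":0.6},{"translation":[0,0,0],"twist":[0,0,0],"grip":0.6}]' 30
python3 go.py 554 250 120 3
```

```text
t: 2.1
tool_pos: [0.5409, 0.2682, 0.174]
orientation: [2.128, 2.307, -0.017]
force: [-0.3, -0.2, -0.9]
opening: 0.0743
t 2.1 pos [540.9 268.2 174. ] F [-0.3  -0.21 -0.87] open 74.3 q [ 0.38  0.17  1.52 -0.01  1.45  0.3 ]
tool shift mm [-18.7  11.9  54.1] twist [-0.0059  0.0099  0.0285]
```

```bash
python3 -m pendant '[{"translation":[-7,4,10],"twist":[-0.003,0.005,0.014],"grip":0.6},{"translation":[-7,4,10],"twist":[-0.003,0.005,0.014],"grip":0.6},{"translation":[-5,4,10],"twist":[0,0,0],"grip":0.6},{"translation":[0,0,10],"twist":[0,0,0],"grip":0.6},{"translation":[0,0,10],"twist":[0,0,0],"grip":0.6},{"translation":[0,0,5],"twist":[0,0,0],"grip":0.6},{"translation":[0,0,0],"twist":[0,0,0],"grip":0.6},{"translation":[0,0,0],"twist":[0,0,0],"grip":0.6},{"translation":[0,0,0],"twist":[0,0,0],"grip":0.6},{"translation":[0,0,0],"twist":[0,0,0],"grip":0.6}]' 30
python3 go.py 554 250 38 3
python3 - <<'E'
from h import *
shot('wrist','w1')
E
```

```text
t: 3.1
tool_pos: [0.5515, 0.2518, 0.1129]
orientation: [-2.151, -2.286, 0.001]
force: [0.4, 0.4, -0.5]
opening: 0.0743
t 3.1 pos [551.5 251.8 112.9] F [ 0.42  0.4  -0.49] open 74.3 q [0.34 0.22 1.58 0.   1.34 0.28]
tool shift mm [-2.   2.5 74.9] twist [-0.0025 -0.0015  0.0082]
```

View pics/w1.png

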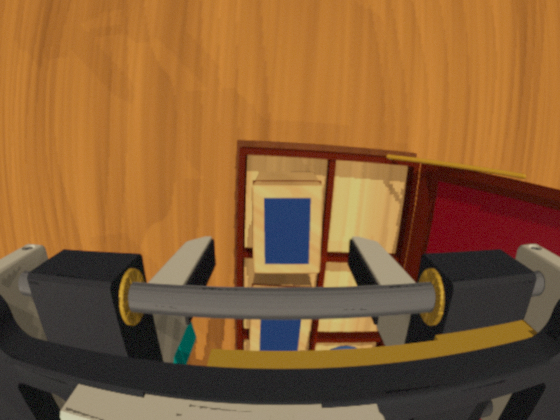

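The wrist view shows box L at (287,225), between the fingertips at (213,240) and (352,240). It is centred to about 2 mm. I descend.

```bash
python3 -m pendant '[{"translation":[-1,1,14],"twist":[0,0,0.008],"grip":0.6},{"translation":[-1,1,14],"twist":[0,0,0],"grip":0.6},{"translation":[0,0.5,14],"twist":[0,0,0],"grip":0.6},{"translation":[0,0,14],"twist":[0,0,0],"grip":0.6},{"translation":[0,0,10],"twist":[0,0,0],"grip":0.6},{"translation":[0,0,4],"twist":[0,0,0],"grip":0.6},{"translation":[0,0,0],"twist":[0,0,0],"grip":0.6},{"translation":[0,0,0],"twist":[0,0,0],"grip":0.6},{"translation":[0,0,0],"twist":[0,0,0],"grip":0.6},{"translation":[0,0,0],"twist":[0,0,0],"grip":0.6}]' 30
python3 go.py 554 250 38 3
```

```text
t: 4.15
tool_pos: [0.5539, 0.2495, 0.036]
orientation: [-2.161, -2.275, 0.003]
force: [-0.4, -0.2, 0.0]
opening: 0.0741
t 4.15 pos [553.9 249.5  36. ] F [-0.39 -0.25  0.02] open 74.1 q [0.34 0.31 1.63 0.   1.21 0.29]
tool shift mm [ 0.5  0.1 -2. ] twist [-0.0034 -0.0012 -0.0009]
```

```bash
python3 -m pendant '[{"translation":[0,0,-2],"twist":[0,0,0],"grip":-0.5},{"translation":[0,0,-1],"twist":[0,0,0],"grip":-0.5},{"translation":[0,0,-0.6],"twist":[0,0,0],"grip":-0.5},{"translation":[0,0,-0.6],"twist":[0,0,0],"grip":-0.5},{"translation":[0,0,-0.6],"twist":[0,0,0],"grip":-0.5},{"translation":[0,0,-0.6],"twist":[0,0,0],"grip":-0.5},{"translation":[0,0,-0.6],"twist":[0,0,0],"grip":-0.5},{"translation":[0,0,-0.6],"twist":[0,0,0],"grip":-0.5},{"translation":[0,0,-0.6],"twist":[0,0,0],"grip":-0.5},{"translation":[0,0,-0.6],"twist":[0,0,0],"grip":-0.5}]' 30
python3 go.py 554 250 38 3
```

```text
t: 5.15
tool_pos: [0.5541, 0.2496, 0.0451]
orientation: [-2.161, -2.276, 0.001]
force: [0.1, -0.2, -1.6]
opening: 0.0461
t 5.15 pos [554.1 249.6  45.1] F [ 0.05 -0.2  -1.59] open 46.1 q [0.34 0.3  1.63 0.   1.22 0.29]
tool shift mm [ 0.4 -0.1  7.1] twist [-0.0027 -0.0015 -0.0008]
```

The box is gripped at 46.1 mm opening. I lift it straight up by about 70 mm.

```bash
python3 -m pendant '[{"translation":[0,0,-12],"twist":[0,0,0],"grip":-0.5},{"translation":[0,0,-12],"twist":[0,0,0],"grip":-0.5},{"translation":[0,0,-12],"twist":[0,0,0],"grip":-0.5},{"translation":[0,0,-12],"twist":[0,0,0],"grip":-0.5},{"translation":[0,0,-12],"twist":[0,0,0],"grip":-0.5},{"translation":[0,0,-10],"twist":[0,0,0],"grip":-0.5},{"translation":[0,0,0],"twist":[0,0,0],"grip":-0.5},{"translation":[0,0,0],"twist":[0,0,0],"grip":-0.5},{"translation":[0,0,0],"twist":[0,0,0],"grip":-0.5},{"translation":[0,0,0],"twist":[0,0,0],"grip":-0.5}]' 30
python3 - <<'E'
from h import *
f=[];z=[]
for i in range(4):
    p,d,_=shot('side','s1'); s=robot.read_state(); f.append(s['force'][2]); z.append(s['tool_pos'][2])
print(np.round(f,2),np.round(z,4),s['opening'])
P,p,d=cloud('s1'); 
m=(abs(P[...,0]-.554)<.035)&(abs(P[...,1]-.25)<.045)&(d>0)
hsv=cv2.cvtColor(p,cv2.COLOR_RGB2HSV);b=(hsv[...,0]>105)&(hsv[...,0]<130)&(hsv[...,1]>100)&m
print('label z',np.median(P[b],0) if b.any() else None)
E
python3 go.py 554 250 40 3
```

```text
t: 6.15
tool_pos: [0.5553, 0.2498, 0.1236]
orientation: [-2.162, -2.277, -0.003]
force: [0.2, -0.4, -1.8]
opening: 0.0456
[-1.63 -2.3  -2.27 -1.48] [0.1235 0.1235 0.1236 0.1237] 0.045535761561780144
label z [0.55529697 0.26886133 0.15845505]
t 6.35 pos [555.4 249.8 123.7] F [ 0.73 -0.02 -1.48] open 45.5 q [0.34 0.21 1.57 0.   1.36 0.29]
tool shift mm [ 0.  -1.4 83.7] twist [ 0.0006 -0.0024 -0.0008]
```

View pics/s1.png

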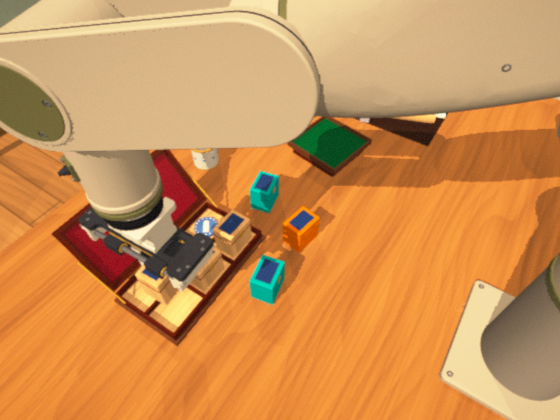

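The side view shows the left box raised under the gripper at (160,275), with its own well empty at (175,310). Its weight is about 1.9 N, so it is empty. The label rose 81 mm, so the resting TCP z is about 43. I put it back.

```bash
python3 -m pendant '[{"translation":[0,-0.7,12],"twist":[0,0,0],"grip":-0.5},{"translation":[0,-0.5,12],"twist":[0,0,0],"grip":-0.5},{"translation":[0,0,12],"twist":[0,0,0],"grip":-0.5},{"translation":[0,0,12],"twist":[0,0,0],"grip":-0.5},{"translation":[0,0,10],"twist":[0,0,0],"grip":-0.5},{"translation":[0,0,6],"twist":[0,0,0],"grip":-0.5},{"translation":[0,0,4],"twist":[0,0,0],"grip":-0.5},{"translation":[0,0,0],"twist":[0,0,0],"grip":-0.5},{"translation":[0,0,0],"twist":[0,0,0],"grip":-0.5},{"translation":[0,0,0],"twist":[0,0,0],"grip":-0.5}]' 30
python3 go.py 554 250 42 3
```

```text
t: 7.35
tool_pos: [0.5524, 0.2494, 0.0471]
orientation: [-2.161, -2.276, 0.002]
force: [0.1, -0.0, -2.4]
opening: 0.0457
t 7.35 pos [552.4 249.4  47.1] F [ 0.07 -0.   -2.45] open 45.7 q [0.34 0.29 1.63 0.   1.22 0.29]
tool shift mm [0.5 1.6 5.1] twist [-0.0032 -0.0013 -0.0009]
```

```bash
python3 -m pendant '[{"translation":[0,0.5,1],"twist":[0,0,0],"grip":-0.5},{"translation":[0,0.5,1],"twist":[0,0,0],"grip":-0.5},{"translation":[0,0.3,1],"twist":[0,0,0],"grip":-0.5},{"translation":[0,0,0.5],"twist":[0,0,0],"grip":-0.5},{"translation":[0,0,0],"twist":[0,0,0],"grip":-0.5},{"translation":[0,0,0],"twist":[0,0,0],"grip":-0.5},{"translation":[0,0,0],"twist":[0,0,0],"grip":-0.5},{"translation":[0,0,0],"twist":[0,0,0],"grip":-0.5},{"translation":[0,0,0],"twist":[0,0,0],"grip":-0.5},{"translation":[0,0,0],"twist":[0,0,0],"grip":-0.5}]' 30
python3 go.py 554 250 42 3
```

```text
t: 8.35
tool_pos: [0.5552, 0.2499, 0.0452]
orientation: [-2.162, -2.277, -0.002]
force: [0.3, -0.1, -2.3]
opening: 0.0457
t 8.35 pos [555.2 249.9  45.2] F [ 0.25 -0.11 -2.27] open 45.7 q [0.34 0.3  1.63 0.   1.22 0.29]
tool shift mm [ 0.1 -1.2  3.2] twist [-0.     -0.0022 -0.0008]
```

```bash
python3 -m pendant '[{"translation":[0,0,0.8],"twist":[0,0,0],"grip":-0.5},{"translation":[0,0,0.8],"twist":[0,0,0],"grip":-0.5},{"translation":[0,0,0.8],"twist":[0,0,0],"grip":-0.5},{"translation":[0,0,0.8],"twist":[0,0,0],"grip":-0.5},{"translation":[0,0,0.8],"twist":[0,0,0],"grip":-0.5},{"translation":[0,0,0.5],"twist":[0,0,0],"grip":-0.5},{"translation":[0,0,0.5],"twist":[0,0,0],"grip":-0.5},{"translation":[0,0,0.5],"twist":[0,0,0],"grip":-0.5},{"translation":[0,0,0.5],"twist":[0,0,0],"grip":-0.5},{"translation":[0,0,0.5],"twist":[0,0,0],"grip":-0.5}]' 30
python3 go.py 554 250 42 3
```

```text
t: 9.35
tool_pos: [0.5554, 0.25, 0.0426]
orientation: [-2.162, -2.277, -0.002]
force: [-4.2, -1.1, 6.8]
opening: 0.0456
t 9.35 pos [555.4 250.   42.6] F [-4.24 -1.05  6.84] open 45.6 q [0.34 0.3  1.63 0.   1.21 0.29]
tool shift mm [ 0.1 -1.4  0.6] twist [ 0.     -0.002  -0.0007]
```

Firm contact at z 42.6 (+6.8 N). I release and rise.

```bash
python3 -m pendant '[{"translation":[0,0,0],"twist":[0,0,0],"grip":0.6},{"translation":[0,0,0],"twist":[0,0,0],"grip":0.6},{"translation":[0,0,0],"twist":[0,0,0],"grip":0.6},{"translation":[0,0,0],"twist":[0,0,0],"grip":0.6},{"translation":[0,0,0],"twist":[0,0,0],"grip":0.6},{"translation":[0,0,-10],"twist":[0,0,0],"grip":0.6},{"translation":[0,0,-18],"twist":[0,0,0],"grip":0.6},{"translation":[0,0,-18],"twist":[0,0,0],"grip":0.6},{"translation":[0,0,-18],"twist":[0,0,0],"grip":0.6},{"translation":[0,0,-8],"twist":[0,0,0],"grip":0.6}]' 30
python3 go.py 554 170.4 120 0
```

```text
t: 10.35
tool_pos: [0.5549, 0.2497, 0.1172]
orientation: [-2.162, -2.277, -0.001]
force: [-0.3, 0.4, 1.0]
opening: 0.0744
t 10.35 pos [554.9 249.7 117.2] F [-0.31  0.42  1.  ] open 74.4 q [0.34 0.22 1.58 0.   1.35 0.29]
tool shift mm [-79.2  -5.   -3. ] twist [-0.0012 -0.0018  0.0517]
```

```bash
python3 -m pendant '[{"translation":[0,0,0],"twist":[0,0,0.052],"grip":0.6},{"translation":[-15,0,0],"twist":[0,0,0],"grip":0.6},{"translation":[-15,0,0],"twist":[0,0,0],"grip":0.6},{"translation":[-15,0,0],"twist":[0,0,0],"grip":0.6},{"translation":[-15,0,0],"twist":[0,0,0],"grip":0.6},{"translation":[-10,0,4],"twist":[0,0,0],"grip":0.6},{"translation":[-4,0,5],"twist":[0,0,0],"grip":0.6},{"translation":[0,0,5],"twist":[0,0,0],"grip":0.6},{"translation":[0,0,0],"twist":[0,0,0],"grip":0.6},{"translation":[0,0,0],"twist":[0,0,0],"grip":0.6}]' 30
python3 go.py 554 170.4 42 0
python3 - <<'E'
from h import *
P,p,d=(shot('side','s2'),cloud('s2'))[1]
m=(P[...,2]>.066)&(P[...,2]<.090)&(d>0)
hsv=cv2.cvtColor(p,cv2.COLOR_RGB2HSV);b=(hsv[...,0]>105)&(hsv[...,0]<130)&(hsv[...,1]>100)&m
k,l,st,c=cv2.connectedComponentsWithStats(b.astype('uint8'))
for i in range(1,k):
    if st[i,4]>30: print(c[i].round(),st[i,4],P[l==i].mean(0).round(4))
E
```

```text
t: 11.35
tool_pos: [0.5548, 0.1675, 0.1024]
orientation: [-2.22, -2.22, -0.001]
force: [0.5, -0.1, 0.3]
opening: 0.0744
t 11.35 pos [554.8 167.5 102.4] F [ 0.46 -0.07  0.3 ] open 74.4 q [0.2  0.16 1.67 0.   1.31 0.2 ]
tool shift mm [ 2.8 -0.7 60.4] twist [-0.001  -0.002   0.0001]
[200. 257.] 244 [0.5554 0.1721 0.0778]
[170. 290.] 323 [0.5555 0.2507 0.0778]
```

L is back at (555.5, 250.7), upright. I descend on M.

```bash
python3 -m pendant '[{"translation":[2,0,12],"twist":[0,0,0],"grip":0.6},{"translation":[1,0,14],"twist":[0,0,0],"grip":0.6},{"translation":[0,0,14],"twist":[0,0,0],"grip":0.6},{"translation":[0,0,10],"twist":[0,0,0],"grip":0.6},{"translation":[0,0,4],"twist":[0,0,0],"grip":0.6},{"translation":[0,0,1],"twist":[0,0,0],"grip":0.6},{"translation":[0,0,0],"twist":[0,0,0],"grip":0.6},{"translation":[0,0,0],"twist":[0,0,0],"grip":0.6},{"translation":[0,0,0],"twist":[0,0,0],"grip":0.6},{"translation":[0,0,0],"twist":[0,0,0],"grip":0.6}]' 30
python3 go.py 554 170.4 42 0
```

```text
t: 12.4
tool_pos: [0.5542, 0.1724, 0.042]
orientation: [-2.217, -2.222, -0.0]
force: [-0.1, -0.6, -0.5]
opening: 0.0747
t 12.4 pos [554.2 172.4  42. ] F [-0.11 -0.57 -0.49] open 74.7 q [0.21 0.23 1.71 0.   1.2  0.21]
tool shift mm [-2.  -0.3  0. ] twist [-0.0017 -0.002   0.0025]
```

```bash
python3 -m pendant '[{"translation":[0,0,0],"twist":[0,0,0],"grip":-0.5},{"translation":[0,0,0],"twist":[0,0,0],"grip":-0.5},{"translation":[0,0,0],"twist":[0,0,0],"grip":-0.5},{"translation":[0,0,0],"twist":[0,0,0],"grip":-0.5},{"translation":[0,0,0],"twist":[0,0,0],"grip":-0.5},{"translation":[0,0,0],"twist":[0,0,0],"grip":-0.5},{"translation":[0,0,0],"twist":[0,0,0],"grip":-0.5},{"translation":[0,0,0],"twist":[0,0,0],"grip":-0.5},{"translation":[0,0,0],"twist":[0,0,0],"grip":-0.5},{"translation":[0,0,0],"twist":[0,0,0],"grip":-0.5}]' 30
python3 go.py 554 172.4 112 0
python3 -m pendant '[{"translation":[0,0,-12],"twist":[0,0,0],"grip":-0.5},{"translation":[0,0,-12],"twist":[0,0,0],"grip":-0.5},{"translation":[0,0,-12],"twist":[0,0,0],"grip":-0.5},{"translation":[0,0,-12],"twist":[0,0,0],"grip":-0.5},{"translation":[0,0,-12],"twist":[0,0,0],"grip":-0.5},{"translation":[0,0,-5],"twist":[0,0,0],"grip":-0.5},{"translation":[0,0,0],"twist":[0,0,0],"grip":-0.5},{"translation":[0,0,0],"twist":[0,0,0],"grip":-0.5},{"translation":[0,0,0],"twist":[0,0,0],"grip":-0.5},{"translation":[0,0,0],"twist":[0,0,0],"grip":-0.5}]' 30
python3 - <<'E'
from h import *
f=[];z=[]
for i in range(4):
    p,d,_=shot('side','s3'); s=robot.read_state(); f.append(s['force'][2]); z.append(s['tool_pos'][2])
print(np.round(f,2),np.round(z,4),s['opening'])
E
python3 go.py 554 172.4 45 0
```

```text
t: 13.4
tool_pos: [0.555, 0.1726, 0.0433]
orientation: [-2.218, -2.223, -0.003]
force: [-0.9, 0.6, 0.5]
opening: 0.0462
t 13.4 pos [555.  172.6  43.3] F [-0.91  0.63  0.47] open 46.2 q [0.21 0.23 1.71 0.   1.2  0.21]
tool shift mm [  0.   -1.  -68.7] twist [ 0.0003 -0.0024  0.0024]
t: 14.4
tool_pos: [0.5529, 0.1719, 0.1118]
orientation: [-2.216, -2.221, 0.003]
force: [0.5, 1.6, -6.1]
opening: 0.0458
[-6.6  -6.58 -5.07 -6.08] [0.1117 0.1117 0.1118 0.112 ] 0.045378709061119744
t 14.6 pos [553. 172. 112.] F [ 0.23  0.34 -6.08] open 45.4 q [0.21 0.15 1.66 0.   1.33 0.21]
tool shift mm [ 0.3  1.2 67. ] twist [-0.004  -0.0015  0.0024]
```

M weighs about 6.1 N, so it is the heavy one (lifted 68 mm). I put it back.

```bash
python3 -m pendant '[{"translation":[0,0.5,12],"twist":[0,0,0],"grip":-0.5},{"translation":[0,0.5,12],"twist":[0,0,0],"grip":-0.5},{"translation":[0,0.2,12],"twist":[0,0,0],"grip":-0.5},{"translation":[0,0,12],"twist":[0,0,0],"grip":-0.5},{"translation":[0,0,6],"twist":[0,0,0],"grip":-0.5},{"translation":[0,0,3],"twist":[0,0,0],"grip":-0.5},{"translation":[0,0,1],"twist":[0,0,0],"grip":-0.5},{"translation":[0,0,1],"twist":[0,0,0],"grip":-0.5},{"translation":[0,0,0],"twist":[0,0,0],"grip":-0.5},{"translation":[0,0,0],"twist":[0,0,0],"grip":-0.5}]' 30
python3 go.py 554 172.4 43 0
```

```text
t: 15.6
tool_pos: [0.553, 0.1718, 0.046]
orientation: [-2.215, -2.22, 0.006]
force: [0.1, 0.4, -5.0]
opening: 0.046
t 15.6 pos [553.  171.8  46. ] F [ 0.09  0.38 -4.98] open 46.0 q [0.21 0.23 1.71 0.   1.21 0.21]
tool shift mm [0.6 1.1 3. ] twist [-0.0066 -0.001   0.0024]
```

```bash
python3 -m pendant '[{"translation":[0,0.4,0.8],"twist":[0,0,0],"grip":-0.5},{"translation":[0,0,0.8],"twist":[0,0,0],"grip":-0.5},{"translation":[0,0,0.8],"twist":[0,0,0],"grip":-0.5},{"translation":[0,0,0.8],"twist":[0,0,0],"grip":-0.5},{"translation":[0,0,0.8],"twist":[0,0,0],"grip":-0.5},{"translation":[0,0,0.5],"twist":[0,0,0],"grip":-0.5},{"translation":[0,0,0.5],"twist":[0,0,0],"grip":-0.5},{"translation":[0,0,0.5],"twist":[0,0,0],"grip":-0.5},{"translation":[0,0,0.5],"twist":[0,0,0],"grip":-0.5},{"translation":[0,0,0.5],"twist":[0,0,0],"grip":-0.5}]' 30
python3 go.py 554 172.4 43 0
```

```text
t: 16.6
tool_pos: [0.5547, 0.1721, 0.0434]
orientation: [-2.216, -2.222, 0.003]
force: [-5.1, -1.3, 3.7]
opening: 0.046
t 16.6 pos [554.7 172.1  43.4] F [-5.11 -1.3   3.73] open 46.0 q [0.21 0.23 1.7  0.   1.21 0.21]
tool shift mm [ 0.3 -0.7  0.4] twist [-0.0039 -0.0014  0.0025]
```

Contact at 43.4, the same height as at the grasp. I release and rise.

```bash
python3 -m pendant '[{"translation":[0,0,0],"twist":[0,0,0],"grip":0.6},{"translation":[0,0,0],"twist":[0,0,0],"grip":0.6},{"translation":[0,0,0],"twist":[0,0,0],"grip":0.6},{"translation":[0,0,0],"twist":[0,0,0],"grip":0.6},{"translation":[0,0,0],"twist":[0,0,0],"grip":0.6},{"translation":[0,0,-10],"twist":[0,0,0],"grip":0.6},{"translation":[0,0,-18],"twist":[0,0,0],"grip":0.6},{"translation":[0,0,-18],"twist":[0,0,0],"grip":0.6},{"translation":[0,0,-14],"twist":[0,0,0],"grip":0.6},{"translation":[0,0,-4],"twist":[0,0,0],"grip":0.6}]' 30
python3 -m pendant '[{"translation":[0,0,0],"twist":[0,0,0.017],"grip":0.6},{"translation":[-16,0,0],"twist":[0,0,0],"grip":0.6},{"translation":[-18,0,0],"twist":[0,0,0],"grip":0.6},{"translation":[-18,0,0],"twist":[0,0,0],"grip":0.6},{"translation":[-18,0,0],"twist":[0,0,0],"grip":0.6},{"translation":[-12,0,2],"twist":[0,0,0],"grip":0.6},{"translation":[-4,0,5],"twist":[0,0,0],"grip":0.6},{"translation":[0,0,3],"twist":[0,0,0],"grip":0.6},{"translation":[0,0,0],"twist":[0,0,0],"grip":0.6},{"translation":[0,0,0],"twist":[0,0,0],"grip":0.6}]' 30
python3 go.py 554 80 42 -1
python3 - <<'E'
from h import *
P,p,d=(shot('side','s4'),cloud('s4'))[1]
m=(P[...,2]>.066)&(P[...,2]<.090)&(d>0)
hsv=cv2.cvtColor(p,cv2.COLOR_RGB2HSV);b=(hsv[...,0]>105)&(hsv[...,0]<130)&(hsv[...,1]>100)&m
k,l,st,c=cv2.connectedComponentsWithStats(b.astype('uint8'))
for i in range(1,k):
    if st[i,4]>30: print(c[i].round(),st[i,4],P[l==i].mean(0).round(4))
E
```

```text
t: 17.6
tool_pos: [0.5571, 0.1725, 0.1128]
orientation: [-2.218, -2.224, -0.005]
force: [0.8, 0.5, -0.5]
opening: 0.0746
t: 18.6
tool_pos: [0.552, 0.0791, 0.0964]
orientation: [-2.236, -2.199, 0.005]
force: [0.5, -0.2, 0.1]
opening: 0.0742
t 18.6 pos [552.   79.1  96.4] F [ 0.52 -0.21  0.12] open 74.2 q [0.05 0.11 1.73 0.   1.3  0.07]
tool shift mm [ 0.9  2.3 54.4] twist [-0.0059 -0.0014  0.0009]
[231. 224.] 209 [0.5542 0.08   0.0778]
[200. 257.] 261 [0.5547 0.1704 0.0778]
[170. 290.] 322 [0.5555 0.2508 0.0776]
```

M is back at (554.7, 170.4) and upright. I descend on R and grip it.

```bash
python3 -m pendant '[{"translation":[1,1,12],"twist":[0,0,0],"grip":0.6},{"translation":[0,1,14],"twist":[0,0,0],"grip":0.6},{"translation":[0,0,12],"twist":[0,0,0],"grip":0.6},{"translation":[0,0,8],"twist":[0,0,0],"grip":0.6},{"translation":[0,0,3],"twist":[0,0,0],"grip":0.6},{"translation":[0,0,1],"twist":[0,0,0],"grip":0.6},{"translation":[0,0,0],"twist":[0,0,0],"grip":0.6},{"translation":[0,0,0],"twist":[0,0,0],"grip":0.6},{"translation":[0,0,0],"twist":[0,0,0],"grip":0.6},{"translation":[0,0,0],"twist":[0,0,0],"grip":0.6}]' 30
python3 go.py 554 80 42 -1
```

```text
t: 19.65
tool_pos: [0.5539, 0.0819, 0.0419]
orientation: [-2.233, -2.202, 0.005]
force: [0.5, -0.1, -0.9]
opening: 0.0746
t 19.65 pos [553.9  81.9  41.9] F [ 0.55 -0.07 -0.94] open 74.6 q [0.05 0.19 1.76 0.   1.2  0.07]
tool shift mm [-1.9  0.1 -0.1] twist [-0.0058 -0.0016  0.0034]
```

```bash
python3 -m pendant '[{"translation":[0,0,0],"twist":[0,0,0],"grip":-0.5},{"translation":[0,0,0],"twist":[0,0,0],"grip":-0.5},{"translation":[0,0,0],"twist":[0,0,0],"grip":-0.5},{"translation":[0,0,0],"twist":[0,0,0],"grip":-0.5},{"translation":[0,0,0],"twist":[0,0,0],"grip":-0.5},{"translation":[0,0,0],"twist":[0,0,0],"grip":-0.5},{"translation":[0,0,0],"twist":[0,0,0],"grip":-0.5},{"translation":[0,0,0],"twist":[0,0,0],"grip":-0.5},{"translation":[0,0,0],"twist":[0,0,0],"grip":-0.5},{"translation":[0,0,0],"twist":[0,0,0],"grip":-0.5}]' 30
python3 -m pendant '[{"translation":[0,0,-12],"twist":[0,0,0],"grip":-0.5},{"translation":[0,0,-12],"twist":[0,0,0],"grip":-0.5},{"translation":[0,0,-12],"twist":[0,0,0],"grip":-0.5},{"translation":[0,0,-12],"twist":[0,0,0],"grip":-0.5},{"translation":[0,0,-12],"twist":[0,0,0],"grip":-0.5},{"translation":[0,0,-5],"twist":[0,0,0],"grip":-0.5},{"translation":[0,0,0],"twist":[0,0,0],"grip":-0.5},{"translation":[0,0,0],"twist":[0,0,0],"grip":-0.5},{"translation":[0,0,0],"twist":[0,0,0],"grip":-0.5},{"translation":[0,0,0],"twist":[0,0,0],"grip":-0.5}]' 30
python3 go.py 554 81 45 -1
```

```text
t: 20.65
tool_pos: [0.5546, 0.0819, 0.0429]
orientation: [-2.234, -2.203, 0.003]
force: [-0.6, 0.0, -0.2]
opening: 0.0458
t: 21.65
tool_pos: [0.5547, 0.0818, 0.1141]
orientation: [-2.234, -2.203, 0.002]
force: [-0.4, 0.2, -0.8]
opening: 0.0456
t 21.65 pos [554.7  81.8 114.1] F [-0.42  0.21 -0.84] open 45.6 q [0.05 0.1  1.71 0.   1.33 0.07]
tool shift mm [-0.9 -0.4 69.1] twist [-0.0039 -0.0018  0.0033]
```

```bash
python3 - <<'E'
from h import *
f=[]
for i in range(4): p,d,_=shot('side','s5'); f.append(robot.read_state()['force'][2])
print(np.round(f,2)); P,p,d=cloud('s5')
hsv=cv2.cvtColor(p,cv2.COLOR_RGB2HSV);b=(hsv[...,0]>105)&(hsv[...,0]<130)&(hsv[...,1]>100)&(abs(P[...,0]-.554)<.03)&(abs(P[...,1]-.08)<.045)
print(b.sum(),np.median(P[b],0))
E
python3 -m pendant '[{"translation":[0,0,12],"twist":[0,0,0],"grip":-0.5},{"translation":[0,0,12],"twist":[0,0,0],"grip":-0.5},{"translation":[0,0,12],"twist":[0,0,0],"grip":-0.5},{"translation":[0,0,12],"twist":[0,0,0],"grip":-0.5},{"translation":[0,0,7],"twist":[0,0,0],"grip":-0.5},{"translation":[0,0,3],"twist":[0,0,0],"grip":-0.5},{"translation":[0,0,1],"twist":[0,0,0],"grip":-0.5},{"translation":[0,0,1],"twist":[0,0,0],"grip":-0.5},{"translation":[0,0,0],"twist":[0,0,0],"grip":-0.5},{"translation":[0,0,0],"twist":[0,0,0],"grip":-0.5}]' 30
python3 go.py 554 81 43 -1
```

```text
[-2.35 -1.6  -1.51 -1.44]
105 [0.55600737 0.09129946 0.14930105]
t: 22.85
tool_pos: [0.5533, 0.0819, 0.0471]
orientation: [-2.233, -2.202, 0.005]
force: [0.4, 0.6, -2.5]
opening: 0.0456
t 22.85 pos [553.3  81.9  47.1] F [ 0.36  0.58 -2.51] open 45.6 q [0.05 0.18 1.76 0.   1.21 0.07]
tool shift mm [-0.9  0.7  4.1] twist [-0.0066 -0.0016  0.0033]
```

R was lifted 71 mm and weighs about 1.7 N, so it is empty. I lower the last few mm.

```bash
python3 -m pendant '[{"translation":[0,0,1.2],"twist":[0,0,0],"grip":-0.5},{"translation":[0,0,1.2],"twist":[0,0,0],"grip":-0.5},{"translation":[0,0,1],"twist":[0,0,0],"grip":-0.5},{"translation":[0,0,0.8],"twist":[0,0,0],"grip":-0.5},{"translation":[0,0,0.8],"twist":[0,0,0],"grip":-0.5},{"translation":[0,0,0.5],"twist":[0,0,0],"grip":-0.5},{"translation":[0,0,0.5],"twist":[0,0,0],"grip":-0.5},{"translation":[0,0,0.5],"twist":[0,0,0],"grip":-0.5},{"translation":[0,0,0.5],"twist":[0,0,0],"grip":-0.5},{"translation":[0,0,0.5],"twist":[0,0,0],"grip":-0.5}]' 30
python3 go.py 554 81 43 -1
```

```text
t: 23.85
tool_pos: [0.5545, 0.0819, 0.0428]
orientation: [-2.234, -2.203, 0.003]
force: [-4.4, 1.0, 5.6]
opening: 0.0462
t 23.85 pos [554.5  81.9  42.8] F [-4.37  0.97  5.61] open 46.2 q [0.05 0.18 1.76 0.   1.2  0.07]
tool shift mm [-1.  -0.5 -0.2] twist [-0.0042 -0.0016  0.0034]
```

Seated at 42.8 (+5.6 N). I release, rise and go back over M.

```bash
python3 -m pendant '[{"translation":[0,0,0],"twist":[0,0,0],"grip":0.6},{"translation":[0,0,0],"twist":[0,0,0],"grip":0.6},{"translation":[0,0,0],"twist":[0,0,0],"grip":0.6},{"translation":[0,0,0],"twist":[0,0,0],"grip":0.6},{"translation":[0,0,0],"twist":[0,0,0],"grip":0.6},{"translation":[0,0,-10],"twist":[0,0,0],"grip":0.6},{"translation":[0,0,-18],"twist":[0,0,0],"grip":0.6},{"translation":[0,0,-18],"twist":[0,0,0],"grip":0.6},{"translation":[0,0,-14],"twist":[0,0,0],"grip":0.6},{"translation":[0,0,-4],"twist":[0,0,0],"grip":0.6}]' 30
python3 -m pendant '[{"translation":[0,0,0],"twist":[0,0,-0.017],"grip":0.6},{"translation":[16,0,0],"twist":[0,0,0],"grip":0.6},{"translation":[18,0,0],"twist":[0,0,0],"grip":0.6},{"translation":[18,0,0],"twist":[0,0,0],"grip":0.6},{"translation":[18,0,0],"twist":[0,0,0],"grip":0.6},{"translation":[12,0,2],"twist":[0,0,0],"grip":0.6},{"translation":[2,0,5],"twist":[0,0,0],"grip":0.6},{"translation":[0,0,3],"twist":[0,0,0],"grip":0.6},{"translation":[0,0,0],"twist":[0,0,0],"grip":0.6},{"translation":[0,0,0],"twist":[0,0,0],"grip":0.6}]' 30
python3 go.py 555 171.5 42 0
python3 - <<'E'
from h import *
P,p,d=(shot('side','s6'),cloud('s6'))[1]
m=(P[...,2]>.066)&(P[...,2]<.090)&(d>0)
hsv=cv2.cvtColor(p,cv2.COLOR_RGB2HSV);b=(hsv[...,0]>105)&(hsv[...,0]<130)&(hsv[...,1]>100)&m
k,l,st,c=cv2.connectedComponentsWithStats(b.astype('uint8'))
for i in range(1,k):
    if st[i,4]>30: print(c[i].round(),st[i,4],P[l==i].mean(0).round(4))
E
```

```text
t: 24.85
tool_pos: [0.555, 0.0818, 0.1105]
orientation: [-2.234, -2.203, 0.002]
force: [-0.1, -0.1, -0.2]
opening: 0.0746
t: 25.85
tool_pos: [0.5511, 0.1717, 0.0946]
orientation: [-2.21, -2.221, 0.011]
force: [0.3, -0.2, 0.0]
opening: 0.0746
t 25.85 pos [551.1 171.7  94.6] F [ 0.33 -0.24  0.04] open 74.6 q [0.21 0.17 1.67 0.   1.31 0.21]
tool shift mm [-0.3  4.4 52.6] twist [-0.0105 -0.0009  0.005 ]
[198. 259.] 187 [0.5548 0.176  0.0779]
[170. 290.] 325 [0.5555 0.2507 0.0779]
```

```bash
python3 -m pendant '[{"translation":[0,2,12],"twist":[-0.005,0,0.005],"grip":0.6},{"translation":[0,2,13],"twist":[-0.005,0,0],"grip":0.6},{"translation":[0,0,12],"twist":[0,0,0],"grip":0.6},{"translation":[0,0,8],"twist":[0,0,0],"grip":0.6},{"translation":[0,0,3],"twist":[0,0,0],"grip":0.6},{"translation":[0,0,0],"twist":[0,0,0],"grip":0.6},{"translation":[0,0,0],"twist":[0,0,0],"grip":0.6},{"translation":[0,0,0],"twist":[0,0,0],"grip":0.6},{"translation":[0,0,0],"twist":[0,0,0],"grip":0.6},{"translation":[0,0,0],"twist":[0,0,0],"grip":0.6}]' 30
python3 go.py 555 171.5 42 0
```

```text
t: 26.9
tool_pos: [0.5557, 0.1702, 0.0425]
orientation: [2.225, 2.218, 0.002]
force: [0.3, -0.1, -0.6]
opening: 0.0746
t 26.9 pos [555.7 170.2  42.5] F [ 0.31 -0.15 -0.6 ] open 74.6 q [0.21 0.23 1.71 0.   1.2  0.21]
tool shift mm [ 1.3 -0.7  0.5] twist [ 0.0008 -0.0007 -0.0028]
```

```bash
python3 -m pendant '[{"translation":[0,0,0],"twist":[0,0,0],"grip":-0.5},{"translation":[0,0,0],"twist":[0,0,0],"grip":-0.5},{"translation":[0,0,0],"twist":[0,0,0],"grip":-0.5},{"translation":[0,0,0],"twist":[0,0,0],"grip":-0.5},{"translation":[0,0,0],"twist":[0,0,0],"grip":-0.5},{"translation":[0,0,0],"twist":[0,0,0],"grip":-0.5},{"translation":[0,0,0],"twist":[0,0,0],"grip":-0.5},{"translation":[0,0,0],"twist":[0,0,0],"grip":-0.5},{"translation":[0,0,0],"twist":[0,0,0],"grip":-0.5},{"translation":[0,0,0],"twist":[0,0,0],"grip":-0.5}]' 35
python3 -m pendant '[{"translation":[0,0,-12],"twist":[0,0,0],"grip":-0.5},{"translation":[0,0,-14],"twist":[0,0,0],"grip":-0.5},{"translation":[0,0,-14],"twist":[0,0,0],"grip":-0.5},{"translation":[0,0,-14],"twist":[0,0,0],"grip":-0.5},{"translation":[0,0,-14],"twist":[0,0,0],"grip":-0.5},{"translation":[0,0,-14],"twist":[0,0,0],"grip":-0.5},{"translation":[0,0,-14],"twist":[0,0,0],"grip":-0.5},{"translation":[0,0,-8],"twist":[0,0,0],"grip":-0.5},{"translation":[0,0,0],"twist":[0,0,0],"grip":-0.5},{"translation":[0,0,0],"twist":[0,0,0],"grip":-0.5}]' 35
python3 go.py 526 -284 160 -10.5
```

```text
t: 27.9
tool_pos: [0.5555, 0.1704, 0.0434]
orientation: [-2.224, -2.218, -0.002]
force: [-1.0, -0.7, 1.5]
opening: 0.0458
t: 28.9
tool_pos: [0.5548, 0.17, 0.1563]
orientation: [-2.224, -2.218, -0.001]
force: [-0.6, -0.0, -7.2]
opening: 0.0461
t 28.9 pos [554.8 170.  156.3] F [-0.56 -0.01 -7.2 ] open 46.1 q [0.21 0.11 1.62 0.   1.41 0.21]
tool shift mm [-454.1  -27.6   -3.9] twist [-1.000e-04 -5.000e-04  1.806e-01]
```

Box M is held at -7.2 N. I carry it to the tray.

```bash
python3 -m pendant '[{"translation":[-15,0,0],"twist":[0,0,0],"grip":-0.5},{"translation":[-25,-1,0],"twist":[0,0,0],"grip":-0.5},{"translation":[-35,-2,0],"twist":[0,0,0],"grip":-0.5},{"translation":[-35,-2,0],"twist":[0,0,0],"grip":-0.5},{"translation":[-35,-2,0],"twist":[0,0,0],"grip":-0.5},{"translation":[-35,-2,0],"twist":[0,0,0],"grip":-0.5},{"translation":[-35,-2,0],"twist":[0,0,0],"grip":-0.5},{"translation":[-30,-2,0],"twist":[0,0,0],"grip":-0.5},{"translation":[-25,-2,0],"twist":[0,0,0],"grip":-0.5},{"translation":[-15,-2,0],"twist":[0,0,0],"grip":-0.5}]' 35
python3 go.py 527 -283.5 150 -10.5
```

```text
t: 29.9
tool_pos: [0.5289, -0.1291, 0.1461]
orientation: [-2.213, -2.215, 0.017]
force: [0.6, -0.2, -6.3]
opening: 0.0455
t 29.9 pos [ 528.9 -129.1  146.1] F [ 0.64 -0.21 -6.27] open 45.5 q [-0.33  0.04  1.72 -0.01  1.4  -0.33]
tool shift mm [-154.4   -2.1   -3.9] twist [-0.0155  0.0013  0.1842]
```

```bash
python3 -m pendant '[{"translation":[-20,0,-2],"twist":[-0.005,0,0],"grip":-0.5},{"translation":[-28,0,-1],"twist":[-0.005,0,0],"grip":-0.5},{"translation":[-30,0,0],"twist":[-0.005,0,0],"grip":-0.5},{"translation":[-28,0,0],"twist":[0,0,0],"grip":-0.5},{"translation":[-20,0,0],"twist":[0,0,0],"grip":-0.5},{"translation":[-12,0,0],"twist":[0,0,0.06],"grip":-0.5},{"translation":[-5,0,0],"twist":[0,0,0.06],"grip":-0.5},{"translation":[0,0,0],"twist":[0,0,0.06],"grip":-0.5},{"translation":[0,0,0],"twist":[0,0,0],"grip":-0.5},{"translation":[0,0,0],"twist":[0,0,0],"grip":-0.5}]' 35
python3 go.py 527 -283.5 60 -10.5
python3 - <<'E'
from h import *
shot('scene','c2')
E
```

```text
t: 30.9
tool_pos: [0.5158, -0.2853, 0.1371]
orientation: [-2.411, -1.988, 0.016]
force: [-0.7, 0.2, -5.1]
opening: 0.0457
t 30.9 pos [ 515.8 -285.3  137.1] F [-0.66  0.18 -5.1 ] open 45.7 q [-0.59  0.17  1.59 -0.    1.4  -0.4 ]
tool shift mm [ 3.7 12.1 76.9] twist [-0.019  -0.0028 -0.0084]
```

View pics/c2.png

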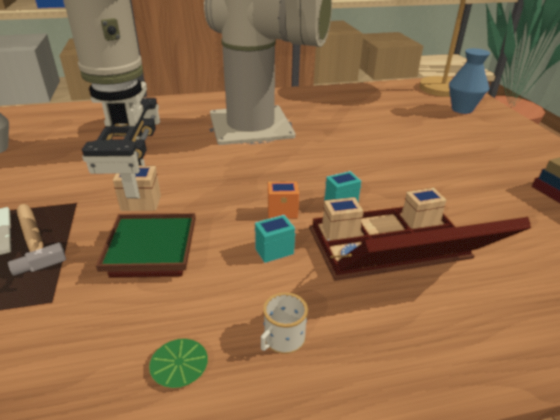

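The scene view shows box M hanging at (137,190) just behind and above the tray at (150,242). Both other boxes stand in their wells at (343,215) and (425,208), with M's well empty between them. I lower toward the floor, with contact expected at about TCP 60.

```bash
python3 -m pendant '[{"translation":[1,4,8],"twist":[-0.006,0,0],"grip":-0.5},{"translation":[1,4,12],"twist":[-0.006,0,0],"grip":-0.5},{"translation":[1,3,12],"twist":[-0.006,0,0],"grip":-0.5},{"translation":[0,0,12],"twist":[0,0,0],"grip":-0.5},{"translation":[0,0,8],"twist":[0,0,0],"grip":-0.5},{"translation":[0,0,5],"twist":[0,0,0],"grip":-0.5},{"translation":[0,0,3],"twist":[0,0,0],"grip":-0.5},{"translation":[0,0,1],"twist":[0,0,0],"grip":-0.5},{"translation":[0,0,0],"twist":[0,0,0],"grip":-0.5},{"translation":[0,0,0],"twist":[0,0,0],"grip":-0.5}]' 35
python3 go.py 527 -283.5 60 -10.5
```

```text
t: 31.95
tool_pos: [0.5269, -0.2824, 0.0686]
orientation: [-2.416, -2.002, -0.002]
force: [-0.1, -0.2, -5.8]
opening: 0.0459
t 31.95 pos [ 526.9 -282.4   68.6] F [-0.05 -0.24 -5.81] open 45.9 q [-0.58  0.25  1.64  0.    1.26 -0.39]
tool shift mm [-1.1  0.3  8.6] twist [-0.0022 -0.0039 -0.0036]
```

```bash
python3 -m pendant '[{"translation":[0,0,1.5],"twist":[0,0,0],"grip":-0.5},{"translation":[0,0,1.5],"twist":[0,0,0],"grip":-0.5},{"translation":[0,0,1.5],"twist":[0,0,0],"grip":-0.5},{"translation":[0,0,1.5],"twist":[0,0,0],"grip":-0.5},{"translation":[0,0,1.5],"twist":[0,0,0],"grip":-0.5},{"translation":[0,0,1.5],"twist":[0,0,0],"grip":-0.5},{"translation":[0,0,1.5],"twist":[0,0,0],"grip":-0.5},{"translation":[0,0,1],"twist":[0,0,0],"grip":-0.5},{"translation":[0,0,1],"twist":[0,0,0],"grip":-0.5},{"translation":[0,0,1],"twist":[0,0,0],"grip":-0.5}]' 35
python3 go.py 527 -283.5 52 -10.5
```

```text
t: 32.95
tool_pos: [0.5281, -0.2832, 0.0563]
orientation: [-2.418, -2.004, -0.004]
force: [-1.2, 0.9, -3.7]
opening: 0.046
t 32.95 pos [ 528.1 -283.2   56.3] F [-1.22  0.93 -3.69] open 46.0 q [-0.58  0.26  1.65  0.    1.23 -0.39]
tool shift mm [-0.5 -1.   4.3] twist [ 0.0008 -0.0025 -0.0037]
```

```bash
python3 -m pendant '[{"translation":[0,0,1],"twist":[0,0,0],"grip":-0.5},{"translation":[0,0,1],"twist":[0,0,0],"grip":-0.5},{"translation":[0,0,0.8],"twist":[0,0,0],"grip":-0.5},{"translation":[0,0,0.5],"twist":[0,0,0],"grip":-0.5},{"translation":[0,0,0.5],"twist":[0,0,0],"grip":-0.5},{"translation":[0,0,0.5],"twist":[0,0,0],"grip":-0.5},{"translation":[0,0,0.2],"twist":[0,0,0],"grip":-0.5},{"translation":[0,0,0],"twist":[0,0,0],"grip":-0.5},{"translation":[0,0,0],"twist":[0,0,0],"grip":-0.5},{"translation":[0,0,0],"twist":[0,0,0],"grip":-0.5}]' 35
python3 go.py 527 -283.5 52 -10.5
```

```text
t: 33.95
tool_pos: [0.5281, -0.2832, 0.0527]
orientation: [-2.418, -2.004, -0.004]
force: [-1.4, 2.1, -1.4]
opening: 0.0457
t 33.95 pos [ 528.1 -283.2   52.7] F [-1.45  2.08 -1.39] open 45.7 q [-0.58  0.26  1.65  0.    1.23 -0.39]
tool shift mm [-0.5 -1.   0.7] twist [ 0.0008 -0.0024 -0.0037]
```

```bash
python3 -m pendant '[{"translation":[0,0,0.8],"twist":[0,0,0],"grip":-0.5},{"translation":[0,0,0.6],"twist":[0,0,0],"grip":-0.5},{"translation":[0,0,0.5],"twist":[0,0,0],"grip":-0.5},{"translation":[0,0,0.4],"twist":[0,0,0],"grip":-0.5},{"translation":[0,0,0.2],"twist":[0,0,0],"grip":-0.5},{"translation":[0,0,0],"twist":[0,0,0],"grip":-0.5},{"translation":[0,0,0],"twist":[0,0,0],"grip":-0.5},{"translation":[0,0,0],"twist":[0,0,0],"grip":-0.5},{"translation":[0,0,0],"twist":[0,0,0],"grip":-0.5},{"translation":[0,0,0],"twist":[0,0,0],"grip":-0.5}]' 35
python3 go.py 527 -283.5 52 -10.5
```

```text
t: 34.95
tool_pos: [0.5281, -0.2833, 0.0505]
orientation: [-2.418, -2.004, -0.004]
force: [-2.5, 1.2, 1.1]
opening: 0.0458
t 34.95 pos [ 528.1 -283.3   50.5] F [-2.46  1.18  1.15] open 45.8 q [-0.58  0.27  1.65  0.    1.22 -0.39]
tool shift mm [-0.4 -1.1 -1.5] twist [ 0.0008 -0.0023 -0.0037]
```

The tray now carries the whole box (+1.1 N). I release and rise.

```bash
python3 -m pendant '[{"translation":[0,0,0],"twist":[0,0,0],"grip":0.6},{"translation":[0,0,0],"twist":[0,0,0],"grip":0.6},{"translation":[0,0,0],"twist":[0,0,0],"grip":0.6},{"translation":[0,0,0],"twist":[0,0,0],"grip":0.6},{"translation":[0,0,0],"twist":[0,0,0],"grip":0.6},{"translation":[0,0,-8],"twist":[0,0,0],"grip":0.6},{"translation":[0,0,-16],"twist":[0,0,0],"grip":0.6},{"translation":[0,0,-20],"twist":[0,0,0],"grip":0.6},{"translation":[0,0,-20],"twist":[0,0,0],"grip":0.6},{"translation":[0,0,-20],"twist":[0,0,0],"grip":0.6}]' 35
python3 -m pendant '[{"translation":[0,0,-20],"twist":[0,0,0],"grip":0.6},{"translation":[0,0,-20],"twist":[0,0,0],"grip":0.6},{"translation":[0,-20,-10],"twist":[0,0,0],"grip":0.6},{"translation":[0,-20,0],"twist":[0,0,0],"grip":0.6},{"translation":[0,-20,0],"twist":[0,0,0],"grip":0.6},{"translation":[0,-20,0],"twist":[0,0,0],"grip":0.6},{"translation":[0,-10,0],"twist":[0,0,0],"grip":0.6},{"translation":[0,0,0],"twist":[0,0,0],"grip":0.6},{"translation":[0,0,0],"twist":[0,0,0],"grip":0.6},{"translation":[0,0,0],"twist":[0,0,0],"grip":0.6}]' 35
python3 - <<'E'
from h import *
shot('scene','c3');shot('side','s7')
P,p,d=cloud('s7')
m=(P[...,2]>.066)&(P[...,2]<.1)&(d>0)
hsv=cv2.cvtColor(p,cv2.COLOR_RGB2HSV);b=(hsv[...,0]>105)&(hsv[...,0]<130)&(hsv[...,1]>100)&m
k,l,st,c=cv2.connectedComponentsWithStats(b.astype('uint8'))
for i in range(1,k):
    if st[i,4]>30: print(c[i].round(),st[i,4],P[l==i].mean(0).round(4))
print(robot.read_state()['t'])
E
```

```text
t: 35.95
tool_pos: [0.5285, -0.2838, 0.1396]
orientation: [2.418, 2.004, 0.005]
force: [0.5, -0.6, 0.3]
opening: 0.0741
t: 36.95
tool_pos: [0.4424, -0.2698, 0.2125]
orientation: [2.398, 1.988, 0.016]
force: [-0.1, -0.3, 0.5]
opening: 0.0743
[332. 124.] 92 [ 0.5292 -0.2843  0.087 ]
[231. 223.] 208 [0.5548 0.0802 0.0778]
[170. 290.] 323 [0.5556 0.2507 0.0777]
37.05
```

View pics/c3.png

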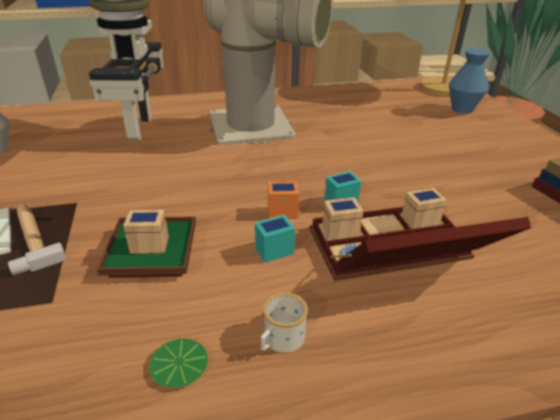

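The heavy box stands upright in the tray at (147,232). The two empty boxes stand in their wells at (343,215) and (425,208), and the gripper is clear.

```bash
python3 -c "
from plant import robot
print(robot.close_job())"
```

```text
the job is handed in; nothing more can be done
None
```

The heavy box is standing upright in the green-lined tray, and the two empty boxes are back in their own wells. The job was handed in at about 37 s.

- **Weighing:** I lifted the boxes from the robot's left to its right, each about 69–81 mm straight up. They weighed about 1.9 N (left), 6.1 N (middle, the heavy one) and 1.7 N (right). Each was lowered to floor contact before release.
- **Placing:** I lowered the middle box until the sinking tray carried all of it, with the wrist force going from -5.8 N to +1.1 N, and only then let go.
- **Last checks:** In the final pictures the box's top label is at (529, -284) mm, near my tray-centre estimate of (527, -283.5), with its top at z = 87 mm. The other two tops are at z = 78 mm, where they started. The gripper was clear of everything.
- **Disagreements:** The box top in the tray read about 2 mm higher than the expected 85 mm, which is within the calibration error. Single force readings scattered by up to about 1 N, far less than the gap between the heavy and empty boxes. While closing on the left box the arm crept up a few millimetres, so I re-found its resting height from the camera and from contact.

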